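# Load the format block and set its hold-down slider to the index mark

### The arm

A 6-joint arm with a two-finger parallel gripper is mounted at the origin on a cart in front of the work surface, level with it; the furniture and walls round the work are solid. World frame = base frame: x ahead of the robot, y to its left, z up, the work surface at z = 0. Lengths are in m, angles in rad, forces in N, time in s.
With the tool pointing down it reaches from about 0.225 to 0.875 m from the base axis. Payload 3.4 kg.
Tool frame: the origin (TCP) lies at the very end of the fingers, on their centre line; the grasp point (between the pads) lies 19 mm behind it (bot.pinch_z is the distance from the TCP to the grasp point, in m); z points along the fingers, y is the direction in which the jaws open and shut (so a half turn about z gives the same grasp; the last joint's range is limited). The gripper opens to 85 mm and grips with 20 to 120 N. Pads are 22 mm wide; open, the fingers measure 114 mm over their backs; the gripper's body (76 mm by 85 mm) begins 54 mm behind the grasp point. The pads swing forward as they close: fully open they stand 13 mm farther back than shut.
Start: joints at [1.152, 0.276, 1.505, -0, 1.361, -0.121], TCP at [0.169, 0.55, 0.231] pointing down, gripper open.
Joint ranges: [-2.89, 2.89], [-0.75, 2.08], [0.22, 2.7], [-1.18, 4.32], [0.11, 2.71], [-2.7, 2.7]. Speed limits (rad/s): [2.57, 2.57, 3.14, 3.14, 3.14, 3.14].

### API

Orientations are given as a 3x3 rotation matrix whose columns are the frame's x, y, z axes.
In Python, from rig import bot, optics, finish_job, nets gives the robot as it stands.
- The arm moves only by the tool drive_tool, never from a script. Its argument "commands" is text: rows parted by semicolons, each of 7 numbers parted by spaces: the opening in per cent of the stroke, from 0 (shut) to 100 (fully open), then the shift along the tool's x, y, z as a fraction of full scale, then the turn, a rotation vector about the tool's x, y, z as a fraction of full scale. In form: hand tx ty tz rx ry rz; .... A call has exactly 10 rows; each row shifts and turns the commanded pose from where the row before left it, along the tool's axes as they then stand; what a row does not reach is not made up. Full scale, the value 1, is 3 cm for a shift and 4 degrees for a turn. A row lasts 1/8 s, in which the tool goes at most 62.5 mm and 10.7 degrees, less where a joint would pass 70% of its speed; a pose out of reach is approached as far as the arm can. A call with a number of a shift or a turn outside -1 to 1 is refused whole. A call with a gripper value outside its range is refused whole. The fingers move at their own pace and stop on an object; the grip force is fixed at half the most. Time passes only in rows, so rows that do not move let the fingers close, or fill a call up. It gives the time, the measured TCP pose, the force and the opening at its end, in the units of the state.
- bot.read_state(): the state, without advancing time (a new reading comes with each control period).
- optics.snapshot(name): name is "scene" or "top" or "wrist"; returns (picture, depth): 480x640x3 uint8, red, green, blue; 480x640 float32, m along the optical axis (not along the pixel's ray), 0 where there is no reading.
- optics.camera_params(name): a dict with "fx", "fy", "cx", "cy" (pixels), "distortion" ([k1, k2, p1, p2, k3] as OpenCV has them; the pictures are not rectified), "T" (4x4, takes a point from camera to world coordinates). Camera axes: x right, y up, looking along -z (the intrinsics and any distortion apply to the point x, -y, -z); pixel columns grow to the right and rows downward; lengths in m; the calibration is good to about 2 mm. A picture is of the moment at which its call begins: read the wrist's pose just before it. camera_params takes no time and is no camera call; for the wrist camera it gives the pose at the moment of the call.
- finish_job(): hands the job in, once; it reports no verdict.
Trained networks look in the newest picture that a camera, given by its name, has taken for a name from the list of things; names that differ only in an ending like _2 or _b are one class to them, and where a whole thing is asked for, a point or a joint stands for the part that bears it (a point fixed in the world has none). Each returns a list of dicts, best first, with "confidence" (0 to 1); they miss things now and then, are a little off and sometimes report something else, mostly with a low value. They report only what shows in the picture. A call takes as long as a camera call.
- nets.search_frame(target, camera): "xyz" ([x, y, z] in m, in world coordinates, good to about 4 mm: the middle of the surface that is visible of it).
- nets.pinpoint(target, camera): "xyz" ([x, y, z] in m, in world coordinates, good to about 4 mm: a listed point, or the origin of a listed thing).
The state is a dict: "time_s": time; "joint_positions": joint angles; "joint_vel": joint speeds; "joint_torque": joint torques, N m; "eef_pos": TCP position; "eef_rot": TCP orientation; "contact_force": force on the tool from outside, world axes, zero at the start; "wrist_torque": the same for the moment, N m; "grip_width": finger opening in m.
Only numpy, scipy, OpenCV 4.12 (cv2) and the standard library are available. Lean on these libraries where they do the work, as an engineer would, in place of code of your own. Each camera call takes 0.05 s, during which the arm holds its last target.

### The job

Slide the black grip to the left so that the hold-down arm is well clear of the nest, then put the metal format block into the nest, its notch over the nest's key and fully down; lower it in, do not drop it. Then slide the grip back until the arm's pointer stands opposite the index mark on the front of the nest, and let go. Do not shift the index mark, and leave the other things where they stand.

Things in the scene. Friction and masses are not known exactly. Their poses are not given: they have to be found in the camera images.
- fixture: Grey fixture, 230 (y) x 165 (x) x 188 mm, fixed on the table. Origin at table level, near its middle; x away from the robot, y left along the track, z up. Nest in front; behind it a face that rises to the back at 35 deg, with the track. Lamp bar over the track at x 9..67 mm, z 168..188 mm: it bars a gripper coming straight down on the slider grip; come tilted about 35 deg, wrist towards the robot.
- nest (a point): Centre of the nest's floor, 8 mm above the table, at x -58, y -45 mm of the fixture; axes as the fixture's. Steel pocket 54 (x) x 134 mm (y), rim 20 mm above its floor, top 6 mm bevelled at 45 deg; the block has 2 mm play each side. A key, 16 mm wide (y), stands out 11.5 mm from the front (-x) wall, centred 40 mm to the right (-y) of the nest's centre, as high as the rim.
- grip (a point): Where to grip the slider grip: black fin, 14 mm thick along the fixture's y (pinch it so), 44 mm long up the slope, 47 mm high square to the sloping face, so it leans 35 deg towards the robot. The point lies inside it, midway, 15 mm from its outer end and 30 mm from the carriage plate under it. Axes as the fixture's; moves with the carriage.
- carriage (a joint): Carriage along the track (m): 0 right stop, 0.095 left stop, grows along the fixture's +y; stays where left (2.5 N friction). Carries grip and hold-down arm: a flat bar 16 mm wide, in line with the grip, over the nest, underside 42 mm above the table. Arm's centre line is 16 mm + this value left of the nest's centre. Starts over the nest; well clear from 0.07 on.
- pointer (a point): Pointed tip of the hold-down arm, towards the robot, 45 mm above the table, 90 mm in front (-x) of the fixture's origin; axes as the fixture's; moves with the carriage along y.
- index_mark (a point): Top of the index mark: dark steel tab 14 mm wide with a 5 mm wide upright fin, 39 mm above the table, on the nest's front, at x -100 mm of the fixture and 28 to 56 mm left of the nest's centre; axes as the fixture's. The carriage is set when the pointer has the same fixture y as this mark. Stiff, but can be shifted by a hard knock.
- format_block: Aluminium block, 50 (x) x 130 (y) x 30 mm, with a grip boss on top (61 mm high in all), 0.35 kg. Origin at the centre of its underside. A notch 20 mm wide (y), 12.5 mm deep, runs the full height of its front (-x) long face, centred at y -40 mm. Seated, its x and y point as the fixture's; half turned it does not go in. Starts on the table before the fixture.
- boss (a point): In the block's grip boss, on its centre line, 50 mm above the block's underside, at the block's y -10 mm; axes as the block's. The boss is 34 (x) x 30 mm (y) and stands from 30 to 61 mm above the block's underside.
- crimp_die: Steel crimp die, 44 mm in diameter, 34 mm high, a bystander at the right; origin at the centre of its underside.
- guide_bush: Yellowish guide bush, 30 mm in diameter, 27 mm high, a bystander at the right; origin at the centre of its underside.
- vial_14: Open glass vial, 30 mm in diameter, 67 mm high, a bystander at the right; origin at the centre of its underside.

How it is judged:
By the outcome, as a careful person would: the job done as asked, in the order asked, and still so for the second after the job is handed in, with the robot touching nothing.
It also fails if it takes over 67 s, if anything falls off the work surface, if the arm or the gripper's body presses on something with over 40 N, if the wrist force passes 120 N, or if a joint passes its speed limit or range.

## Working session

There is one attempt and no reset: what is moved stays moved. The work goes in short steps, Python scripts to look and compute and a tool call to move; the robot and the scene stay as the last step left them, time stands still between calls to the robot, and variables do not carry over. Pictures are saved under pics/ and viewed, and the job is handed in when it is done.

Besides the shell and the picture viewer there is one more tool, called after "Request:" as a command line: name --argument value ..., lists and objects as JSON in quotes. drive_tool: Moves the arm, as the interface text tells. Its arguments: {"type":"object","properties":{"commands":{"type":"string"}},"required":["commands"]}

```bash
ls; mkdir -p pics
python3 - <<'E'
from rig import bot, optics, nets
import cv2,numpy as np
s=bot.read_state(); print(s['time_s'],s['eef_pos'],s['eef_rot'],s['grip_width'],bot.pinch_z)
for n in ['scene','top']:
    p,d=optics.snapshot(n); cv2.imwrite(f'pics/{n}0.png',p[:,:,::-1]); np.save(f'{n}0_d.npy',d)
    c=optics.camera_params(n); print(n,c)
    for t in ['nest','grip','pointer','index_mark','format_block','boss','fixture','crimp_die','guide_bush','vial_14']:
        try: print(t,[(np.round(r['xyz'],4),round(r['confidence'],2)) for r in nets.pinpoint(t,n)][:2])
        except Exception as e: print(t,e)
print(bot.read_state()['time_s'])
E
```

```text
pics
0.0 [0.16847503 0.549203   0.2304219 ] [[-9.55992310e-01  2.93390684e-01 -7.80473960e-04]
 [ 2.93391617e-01  9.55990835e-01 -1.69758620e-03]
 [ 2.48069975e-04 -1.85186387e-03 -9.99998255e-01]] 0.08518953104285967 0.0187
scene {'fx': 507.9719200273087, 'fy': 507.9719200273087, 'cx': 324.5352988967738, 'cy': 234.38807591807694, 'distortion': array([-0.00342395,  0.        ,  0.        ,  0.        ,  0.        ]), 'T': array([[ 0.55188137,  0.40091866, -0.73122581, -0.1968871 ],
       [-0.83363503,  0.28825935, -0.47112545, -0.26961411],
       [ 0.0218997 ,  0.8695808 ,  0.4933048 ,  0.51906563],
       [ 0.        ,  0.        ,  0.        ,  1.        ]])}
nest [(array([0.5529, 0.2954, 0.0119]), 0.75)]
grip [(array([0.5725, 0.3622, 0.086 ]), 0.76)]
pointer [(array([0.5003, 0.3122, 0.0401]), 0.76), (array([0.4386, 0.242 , 0.0468]), 0.26)]
index_mark [(array([0.506 , 0.2871, 0.0403]), 0.47)]
format_block [(array([ 4.426e-01,  2.488e-01, -3.000e-04]), 0.63), (array([0.5092, 0.2897, 0.0389]), 0.54)]
boss [(array([0.5556, 0.2912, 0.0111]), 0.37)]
fixture [(array([ 0.5771,  0.3614, 
[... 717 characters left out ...]
,  0.        ,  0.        ,  1.        ]])}
nest [(array([0.5573, 0.2937, 0.0058]), 0.91)]
grip [(array([0.5713, 0.3634, 0.0884]), 0.58)]
pointer [(array([0.5011, 0.3106, 0.0453]), 0.88)]
index_mark [(array([0.5074, 0.2878, 0.0395]), 0.51), (array([0.5699, 0.363 , 0.0857]), 0.46)]
format_block [(array([0.4428, 0.2507, 0.0044]), 0.74), (array([0.5693, 0.3663, 0.0885]), 0.58)]
boss [(array([0.4362, 0.2396, 0.0528]), 0.91), (array([0.5004, 0.3105, 0.0432]), 0.21)]
fixture [(array([5.771e-01, 3.569e-01, 1.000e-04]), 0.72)]
crimp_die [(array([ 3.861e-01,  8.060e-02, -3.000e-04]), 0.7)]
guide_bush [(array([ 0.397 , -0.055 , -0.0017]), 0.62)]
vial_14 [(array([ 0.3772,  0.0036, -0.0022]), 0.53)]
1.1
```

View pics/scene0.png

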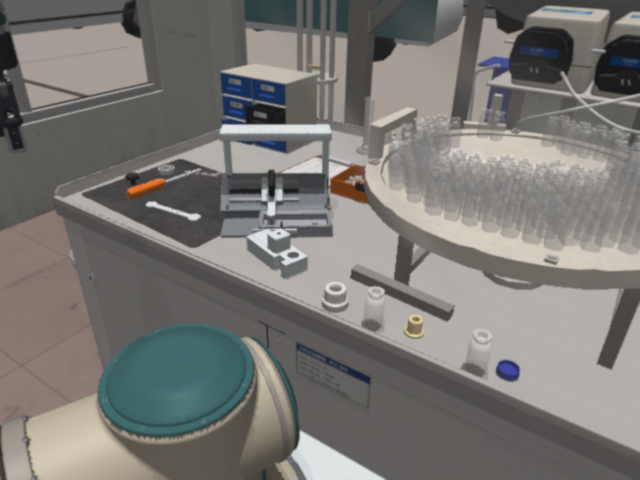

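View pics/top0.png

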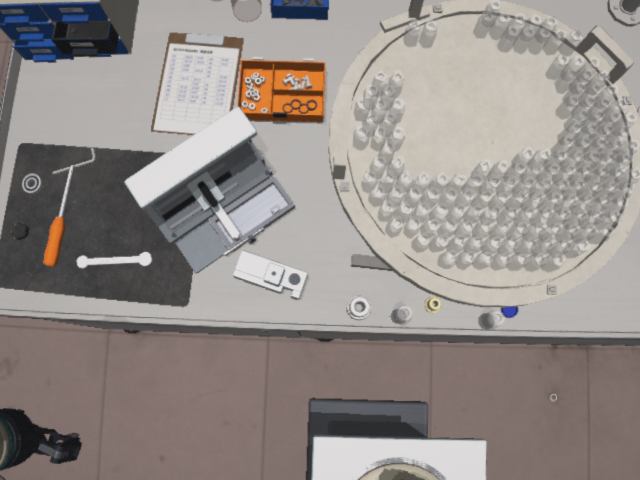

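The top view shows the fixture, yawed about +35°, around px (215,185). The block is at (270,275), with its notch at the lower right. The index mark is a dark dot at (252,240). Next I'll zoom in and measure with depth.

```bash
cat > h.py <<'E'
import numpy as np, cv2
from rig import bot, optics, nets
def cloud(d,c,step=1):
    h,w=d.shape
    u,v=np.meshgrid(np.arange(w),np.arange(h))
    K=np.array([[c['fx'],0,c['cx']],[0,c['fy'],c['cy']],[0,0,1]])
    pts=np.stack([u,v],-1).reshape(-1,1,2).astype(np.float64)
    n=cv2.undistortPoints(pts,K,np.array(c['distortion'])).reshape(h,w,2)
    P=np.stack([n[...,0]*d,-n[...,1]*d,-d],-1)
    T=c['T']
    W=P@T[:3,:3].T+T[:3,3]
    W[d<=0]=np.nan
    return W
def proj(X,c):
    T=np.linalg.inv(c['T']); X=np.atleast_2d(X)
    p=X@T[:3,:3].T+T[:3,3]; p=p*np.array([1,-1,-1])
    K=np.array([[c['fx'],0,c['cx']],[0,c['fy'],c['cy']],[0,0,1]])
    return cv2.projectPoints(p,np.zeros(3),np.zeros(3),K,np.array(c['distortion']))[0].reshape(-1,2)
def Rz(a): return np.array([[np.cos(a),-np.sin(a),0],[np.sin(a),np.cos(a),0],[0,0,1]])
E
python3 - <<'E'
from h import *
d=np.load('top0_d.npy'); c=optics.camera_params('top'); W=cloud(d,c)
im=cv2.imread('pics/top0.png')
cr=cv2.resize(im[100:310,120:320],None,fx=3,fy=2.85,interpolation=cv2.INTER_CUBIC); cv2.imwrite('pics/top0c.png',cr)
# block
x,y,z=W[...,0],W[...,1],W[...,2]
m=(np.hypot(x-.443,y-.25)<.085)
for lo,hi in [(.025,.035),(.055,.067)]:
    mm=m&(z>lo)&(z<hi)&(x<.49); P=W[mm][:,:2].astype(np.float32)
    print(lo,mm.sum(),W[mm].mean(0),cv2.minAreaRect(P))
hs=np.histogram(z[m],bins=np.arange(-.01,.08,.005)); print(hs[0])
E
```

```text
0.025 1445 [0.44186557 0.25161351 0.02986656] ((0.4409971535205841, 0.24886178970336914), (0.12876653671264648, 0.05064515769481659), 73.01770782470703)
0.055 311 [0.43778307 0.23999361 0.06053475] ((0.43835288286209106, 0.24015530943870544), (0.030613569542765617, 0.033876243978738785), 74.47368621826172)
[  38 2169 2039   75   32   64   75  812  683   22   12   11   12  125
  181    5    0]
```

View pics/top0c.png

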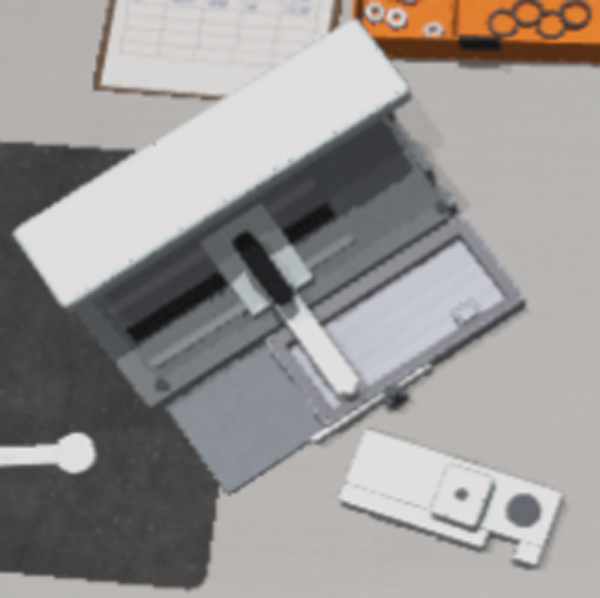

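Run:
```python
from h import *
d=np.load('top0_d.npy'); c=optics.camera_params('top'); W=cloud(d,c)
x,y,z=W[...,0],W[...,1],W[...,2]
m=(np.hypot(x-.577,y-.36)<.17)
mm=m&(z>.18)&(z<.195); P=W[mm][:,:2].astype(np.float32)
print(mm.sum(),z[mm].mean()); (cx,cy),sz,a=cv2.minAreaRect(P); print(cx,cy,sz,a)
for yaw in [np.radians(a),np.radians(a-90)]:
  print(np.degrees(yaw), np.array([cx,cy])-(Rz(yaw)@[.038,0,0])[:2])
# edge-refined : floor of nest
print(np.histogram(z[m],bins=np.arange(-.01,.2,.004)))
m2=m&(abs(z-.008)<.002)&(x>.5); P=W[m2][:,:2];
```

```text
4679 0.18737039486865342
0.6114360690116882 0.3782474994659424 (0.0609075203537941, 0.23066595196723938) 37.21773147583008
37.21773147583008 [0.58117504 0.35526337]
-52.78226852416992 [0.58845194 0.40850852]
(array([  12, 1078, 4494, 3295, 1890,  344,  108,  232,  649, 1139,  773,
        340,  347,  531,  637,  466,  415,  400,  330,  517,  258,   90,
         11,   18,   31,   38,   34,   38,   32,   23,    0,    0,    0,
          0,    0,    0,    0,    0,    0,    0,    0,    0,    0,    0,
          4,   68,  127,  117,  944, 3324,  340,    2]), array([-0.01 , -0.006, -0.002,  0.002,  0.006,  0.01 ,  0.014,  0.018,
        0.022,  0.026,  0.03 ,  0.034,  0.038,  0.042,  0.046,  0.05 ,
        0.054,  0.058,  0.062,  0.066,  0.07 ,  0.074,  0.078,  0.082,
        0.086,  0.09 ,  0.094,  0.098,  0.102,  0.106,  0.11 ,  0.114,
        0.118,  0.122,  0.126,  0.13 ,  0.134,  0.138,  0.142,  0.146,
        0.15 ,  0.154,  0.158,  0.162,  0.166,  0.17 ,  0.174,  0.178,
        0.182,  0.186,  0.19 ,  0.194,  0.198]))
```

```bash
python3 - <<'E'
from h import *
c=optics.camera_params('wrist'); s=bot.read_state()
R=s['eef_rot'];T=c['T']; print({k:c[k] for k in c if k!='T'})
print(R.T@T[:3,:3]); print(R.T@(T[:3,3]-s['eef_pos']))
E
cat > plan.py <<'E'
import sys
from h import *
from scipy.spatial.transform import Rotation as Ro
def plan(p,R,pos=None,rot=None):
    """print rows from pos/rot (default current) to p,R"""
    s=bot.read_state(); p0=np.array(s['eef_pos']) if pos is None else pos; R0=np.array(s['eef_rot']) if rot is None else rot
    dp=np.array(p)-p0; rv=Ro.from_matrix(R0.T@R).as_rotvec()
    n=int(np.ceil(max(np.linalg.norm(dp)/.0295, np.linalg.norm(np.degrees(rv))/3.95,1)))
    Rc=R0.copy(); st=Ro.from_rotvec(rv/n).as_matrix()
    print('n',n,'dp tool0(mm)',np.round(R0.T@dp*1e3,1),'rot deg',np.round(np.degrees(rv),2))
    for i in range(n):
        t=Rc.T@dp/n/.03; r=np.degrees(rv/n)/4
        print(' '.join('%.3f'%v for v in np.r_[t,r])); Rc=Rc@st
def fixR(yaw,tilt=0):
    "tool rot: y=fixture y, z down tilted forward by tilt(rad)"
    F=Rz(yaw); z=np.array([np.sin(tilt),0,-np.cos(tilt)]); y=np.array([0,1.,0]); x=np.cross(y,z)
    return F@np.stack([x,y,z],1)
E
python3 - <<'E'
from plan import *
plan([.47,.25,.27],fixR(np.radians(36.5)))
E
```

```text
{'fx': 382.787389374107, 'fy': 382.787389374107, 'cx': 318.64622099019084, 'cy': 240.9846530017437, 'distortion': array([0.00770149, 0.        , 0.        , 0.        , 0.        ])}
[[-2.75170936e-04  9.62298782e-01  2.71994446e-01]
 [ 9.99999909e-01  1.75926634e-04  3.89261350e-04]
 [ 3.26734656e-04  2.71994528e-01 -9.62298743e-01]]
[ 0.06890715 -0.00042788 -0.14454845]
n 15 dp tool0(mm) [-376.  -198.1  -38.7] rot deg [  0.     0.   -53.56]
-0.835 -0.440 -0.086 0.000 0.000 -0.893
-0.806 -0.491 -0.086 0.000 0.000 -0.893
-0.774 -0.541 -0.086 0.000 0.000 -0.893
-0.739 -0.588 -0.086 0.000 0.000 -0.893
-0.701 -0.633 -0.086 0.000 0.000 -0.893
-0.660 -0.675 -0.086 0.000 0.000 -0.893
-0.617 -0.715 -0.086 0.000 0.000 -0.893
-0.571 -0.752 -0.086 0.000 0.000 -0.893
-0.523 -0.786 -0.086 0.000 0.000 -0.893
-0.473 -0.817 -0.086 0.000 0.000 -0.893
-0.421 -0.845 -0.086 0.000 0.000 -0.893
-0.368 -0.870 -0.086 0.000 0.000 -0.893
-0.313 -0.891 -0.086 0.000 0.000 -0.893
-0.257 -0.909 -0.086 0.000 0.000 -0.893
-0.200 -0.923 -0.086 0.000 0.000 -0.893
```

Request:
drive_tool --commands "100 -0.82 -0.45 -0.09 0 0 -0.9; 100 -0.8 -0.49 -0.09 0 0 -0.9; 100 -0.77 -0.54 -0.09 0 0 -0.9; 100 -0.74 -0.59 -0.09 0 0 -0.9; 100 -0.7 -0.63 -0.09 0 0 -0.9; 100 -0.66 -0.67 -0.09 0 0 -0.9; 100 -0.62 -0.71 -0.09 0 0 -0.9; 100 -0.57 -0.75 -0.09 0 0 -0.9; 100 -0.52 -0.79 -0.09 0 0 -0.9; 100 -0.47 -0.82 -0.09 0 0 -0.9"

```text
time_s: 2.35
eef_pos: [0.3697, 0.3498, 0.2585]
eef_rot: [[-0.945, -0.327, 0.0], [-0.327, 0.945, 0.0], [-0.0, 0.0, -1.0]]
contact_force: [-0.5, 1.0, -0.3]
grip_width: 0.0856
```

Request:
drive_tool --commands "100 -0.42 -0.85 -0.09 0 0 -0.9; 100 -0.37 -0.87 -0.09 0 0 -0.9; 100 -0.31 -0.89 -0.09 0 0 -0.9; 100 -0.26 -0.91 -0.09 0 0 -0.9; 100 -0.2 -0.92 -0.09 0 0 -0.9; 100 0 0 0 0 0 0; 100 0 0 0 0 0 0; 100 0 0 0 0 0 0; 100 0 0 0 0 0 0; 100 0 0 0 0 0 0"

```text
time_s: 3.6
eef_pos: [0.4698, 0.2515, 0.2719]
eef_rot: [[-0.799, -0.602, 0.0], [-0.602, 0.799, 0.0], [-0.0, 0.0, -1.0]]
contact_force: [0.6, 0.9, 0.3]
grip_width: 0.085
```

Run:
```python
from h import *
s=bot.read_state(); print(s['time_s'],s['eef_pos'],s['contact_force'])
c=optics.camera_params('wrist'); p,d=optics.snapshot('wrist'); cv2.imwrite('pics/w1.png',p[:,:,::-1]); np.savez('w1.npz',d=d,T=c['T'])
for t in ['nest','grip','pointer','index_mark','format_block','boss','fixture']:
    print(t,[(np.round(r['xyz'],4),round(r['confidence'],2)) for r in nets.pinpoint(t,'wrist')][:2])
```

```text
3.6 [0.46978475 0.25153744 0.27185029] [0.55773553 0.86716664 0.28833535]
nest [(array([0.5582, 0.2926, 0.0091]), 0.69), (array([0.5788, 0.3624, 0.0029]), 0.53)]
grip [(array([0.5686, 0.3646, 0.0801]), 0.66)]
pointer [(array([0.5057, 0.3103, 0.043 ]), 0.95)]
index_mark []
format_block [(array([ 0.4398,  0.2532, -0.0025]), 0.65)]
boss [(array([0.4437, 0.2438, 0.0515]), 0.67), (array([ 5.780e-01,  3.637e-01, -5.000e-04]), 0.38)]
fixture [(array([0.5771, 0.3616, 0.0017]), 0.61)]
```

View pics/w1.png

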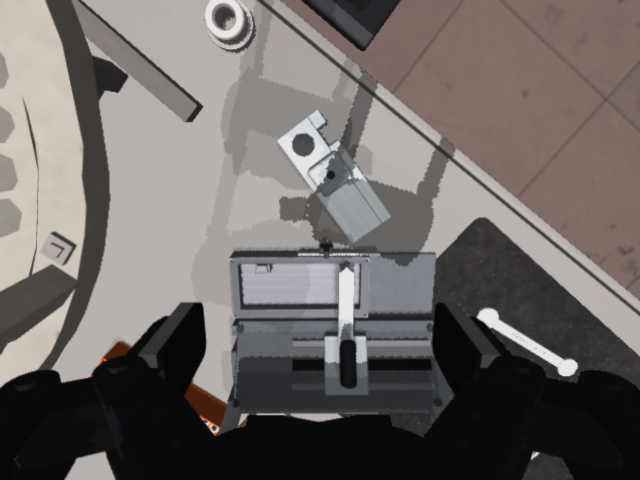

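Run:
```python
from h import *
im=cv2.imread('pics/w1.png')
cr=cv2.resize(im[230:420,220:450],None,fx=3.4,fy=3.1,interpolation=cv2.INTER_CUBIC); cv2.imwrite('pics/w1c.png',cr)
```

```text
(no output)
```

View pics/w1c.png

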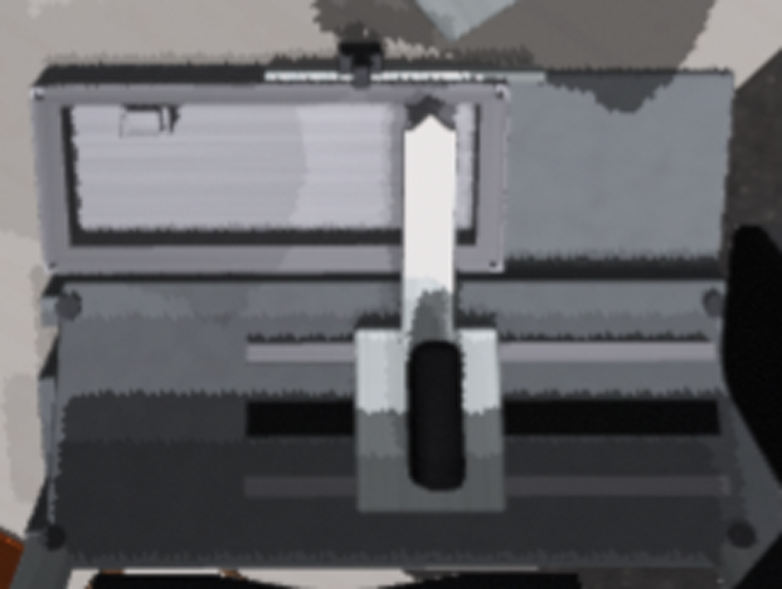

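```bash
cat >> h.py <<'E'
def ray(px,c,z):
    K=np.array([[c['fx'],0,c['cx']],[0,c['fy'],c['cy']],[0,0,1]])
    n=cv2.undistortPoints(np.array(px,float).reshape(-1,1,2),K,np.array(c['distortion'])).reshape(-1,2)
    D=np.c_[n[:,0],-n[:,1],-np.ones(len(n))]@c['T'][:3,:3].T; o=c['T'][:3,3]
    return o+D*((z-o[2])/D[:,2])[:,None]
E
python3 - <<'E'
from h import *
c=optics.camera_params('wrist'); f=np.load('w1.npz'); c['T']=f['T']; d=f['d']
def un(a): a=np.array(a,float); return np.c_[220+a[:,0]/3.4,230+a[:,1]/3.1]
o=ray(un([(33,90),(507,86),(503,270),(50,272)]),c,.028); print('outer',np.round(o,4), o.mean(0))
for i in range(4): print(np.linalg.norm(o[(i+1)%4]-o[i]), np.degrees(np.arctan2(*(o[(i+1)%4]-o[i])[[1,0]])))
fl=ray(un([(78,235),(70,104)]),c,.008); print('floor',fl)
print('mark',ray(un([(361,43)]),c,.039),'ptr',ray(un([(429,97)]),c,.045))
W=cloud(d,c)
for n,(a,b) in dict(rimL=(45,180),floor=(250,180),rimB=(250,255),leftpanel=(620,180),arm=(430,180),mark=(361,45)).items():
    u,v=un([(a,b)])[0]; print(n,W[int(round(v)),int(round(u))])
E
```

```text
outer [[0.5754 0.2117 0.028 ]
 [0.4847 0.3298 0.028 ]
 [0.5398 0.3726 0.028 ]
 [0.6298 0.2542 0.028 ]] [0.5574336  0.29207873 0.028     ]
0.14887411721963884 127.51723062528545
0.06973519802122263 37.92324226426706
0.14879033092920227 -52.742747101559495
0.06906074937808587 -142.00200692703615
floor [[0.62240031 0.25569193 0.008     ]
 [0.58080697 0.22454968 0.008     ]]
mark [[0.4976133  0.28171395 0.039     ]] ptr [[0.49876093 0.30816445 0.045     ]]
rimL [0.60024357 0.23280701 0.02981644]
floor [0.56793824 0.28970401 0.00986521]
rimB [0.58536223 0.30355967 0.02569225]
leftpanel [0.49398372 0.38891529 0.00848609]
arm [0.52080527 0.32482909 0.04925814]
mark [0.50275467 0.28582321 0.02072496]
```

Run:
```python
from h import *
c=optics.camera_params('wrist'); f=np.load('w1.npz'); c['T']=f['T']; d=f['d']; W=cloud(d,c)
im=cv2.imread('pics/w1.png').max(2)
yaw=np.radians(37.4); n0=np.array([.5575,.2922,.008]); F=Rz(yaw); org=n0-F@[-.058,-.045,.008]
print('org',org)
def fx(P): return (P-org)@F
# fin
v0,v1,u0,u1=338,392,336,360
L=fx(W); m=np.zeros(d.shape,bool); m[v0:v1,u0:u1]=True; m&=(im<40)
P=L[m]; print(m.sum(),np.round(np.nanpercentile(P,[2,50,98],axis=0),4))
for v in range(340,390,5): 
    us=[u for u in range(330,365) if im[v,u]<45]; print(v,us[0],us[-1],np.round(L[v,us[len(us)//2]],4),np.round(L[v,us[2]],4),np.round(L[v,us[-3]],4))
def un(a): a=np.array(a,float); return np.c_[220+a[:,0]/3.4,230+a[:,1]/3.1]
print('mark',fx(ray(un([(361,75),(345,50),(378,50)]),c,.039)),'ptr',fx(ray(un([(429,100),(404,130),(457,130),(402,260),(455,260)]),c,.048)))
tc=optics.camera_params('top')
P=np.array([[-.1,y,.039] for y in (-.017,-.01,0,.011)])@F.T+org
print(proj(P,tc))
```

```text
org [0.57624414 0.36317646 0.        ]
714 [[-0.0275 -0.0042  0.0813]
 [-0.0102  0.0019  0.0984]
 [ 0.0086  0.0089  0.11  ]]
340 344 351 [-0.0281  0.0031  0.0851] [-0.0278  0.0012  0.0846] [-0.0278  0.0041  0.0846]
345 341 354 [-0.0266  0.0027  0.0916] [-0.0248 -0.0019  0.0885] [-0.0251  0.0067  0.0892]
350 340 355 [-0.0226  0.0025  0.094 ] [-0.0209 -0.003   0.091 ] [-0.0212  0.0075  0.0917]
355 340 354 [-0.018   0.0016  0.0951] [-0.017  -0.0031  0.0935] [-0.0179  0.0063  0.095 ]
360 340 354 [-0.0141  0.0015  0.0974] [-0.0129 -0.0032  0.0956] [-0.0145  0.0061  0.098 ]
365 340 355 [-0.0116  0.0021  0.1019] [-0.0093 -0.0033  0.0984] [-0.0102  0.007   0.0998]
370 340 355 [-0.0073  0.002   0.1034] [-0.0068 -0.0035  0.1027] [-0.0068  0.0068  0.1028]
375 340 355 [-0.0027  0.002   0.1046] [-0.0016 -0.0035  0.103 ] [-0.0037  0.0066  0.106 ]
380 340 356 [0.0003 0.0018 0.1079] [ 0.0015 -0.0037  0.1062] [0.0009 0.0075 0.1071]
385 342 355 [0.0043 0.0027 0.1098] [ 0.0042 -0.002   0.1099] [0.0049 0.0064 0.109 ]
mark [[-0.1008229  -0.0169821   0.039     ]
 [-0.10956269 -0.02180131  0.039     ]
 [-0.10948631 -0.01182047  0.039     ]] ptr [[-0.09495326  0.00315144  0.048     ]
 [-0.08455471 -0.00424862  0.048     ]
 [-0.08443407  0.01170134  0.048     ]
 [-0.03744563 -0.00455983  0.048     ]
 [-0.03732316  0.01190791  0.048     ]]
[[249.44774905 236.72924707]
 [246.32014825 238.87593728]
 [241.84755218 241.94668026]
 [236.92178069 245.32977377]]
```

Run:
```python
from plan import *
yaw=np.radians(37.4); F=Rz(yaw); org=np.array([.5762,.3632,0])
R=fixR(yaw,np.radians(35)); g=org+F@[-.003,.0025,.086]
tcp=g+R@[0,0,.0187-.002]
print('grasp tcp',tcp,'z',R[:,2]); pre=tcp-R[:,2]*.1; print('pre',pre)
plan(pre,R)
plan(tcp,R,pre,R)
```

```text
grasp tcp [0.5799078  0.3691818  0.07232016] z [ 0.45565751  0.34837647 -0.81915204]
pre [0.53434205 0.33434415 0.15423537]
n 9 dp tool0(mm) [-101.3   27.9  117.6] rot deg [ -0.14 -35.    -0.45]
-0.375 0.104 0.435 -0.004 -0.972 -0.013
-0.345 0.103 0.460 -0.004 -0.972 -0.013
-0.313 0.103 0.482 -0.004 -0.972 -0.013
-0.280 0.102 0.502 -0.004 -0.972 -0.013
-0.245 0.102 0.520 -0.004 -0.972 -0.013
-0.209 0.102 0.536 -0.004 -0.972 -0.013
-0.173 0.101 0.549 -0.004 -0.972 -0.013
-0.135 0.101 0.559 -0.004 -0.972 -0.013
-0.097 0.101 0.567 -0.004 -0.972 -0.013
n 4 dp tool0(mm) [ -0.   0. 100.] rot deg [0. 0. 0.]
-0.000 0.000 0.833 0.000 0.000 0.000
-0.000 0.000 0.833 0.000 0.000 0.000
-0.000 0.000 0.833 0.000 0.000 0.000
-0.000 0.000 0.833 0.000 0.000 0.000
```

Request:
drive_tool --commands "100 -0.38 0.1 0.43 0 -0.97 -0.01; 100 -0.35 0.1 0.46 0 -0.97 -0.01; 100 -0.31 0.1 0.48 0 -0.97 -0.01; 100 -0.28 0.1 0.5 0 -0.97 -0.01; 100 -0.25 0.1 0.52 0 -0.97 -0.01; 100 -0.21 0.1 0.54 0 -0.97 -0.01; 100 -0.17 0.1 0.55 0 -0.97 -0.01; 100 -0.14 0.1 0.56 0 -0.97 -0.01; 100 -0.1 0.1 0.57 0 -0.97 -0.01; 100 0 0 0 0 0 0"

```text
time_s: 5.25
eef_pos: [0.5332, 0.3335, 0.152]
eef_rot: [[-0.655, -0.605, 0.452], [-0.498, 0.796, 0.344], [-0.568, 0.001, -0.823]]
contact_force: [-0.1, -0.1, 0.6]
grip_width: 0.0853
```

Run:
```python
from plan import *
s=bot.read_state(); print(s['eef_pos'],s['contact_force'])
c=optics.camera_params('wrist'); p,d=optics.snapshot('wrist'); cv2.imwrite('pics/w2.png',p[:,:,::-1]); np.savez('w2.npz',d=d,T=c['T'])
print(nets.pinpoint('grip','wrist'))
yaw=np.radians(37.4); F=Rz(yaw); org=np.array([.5762,.3632,0])
R=fixR(yaw,np.radians(35)); g=org+F@[-.003,.0025,.086]
plan(g+R@[0,0,.0187-.002],R)
```

```text
[0.53322099 0.33354547 0.15196952] [-0.10176075 -0.11156663  0.63838313]
[{'xyz': [0.5736, 0.3663, 0.0808], 'confidence': 0.6}]
n 4 dp tool0(mm) [  0.9   1.2 100. ] rot deg [-0.16 -0.09 -0.04]
0.008 0.010 0.833 -0.010 -0.005 -0.002
0.008 0.009 0.833 -0.010 -0.005 -0.002
0.009 0.008 0.833 -0.010 -0.005 -0.002
0.009 0.008 0.833 -0.010 -0.005 -0.002
```

View pics/w2.png

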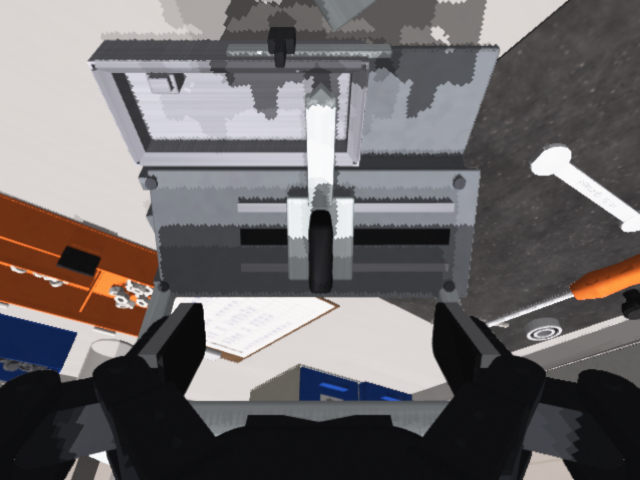

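The fin sits at u≈320, centred between the fingers, so I'll advance along the tool axis and close.

Request:
drive_tool --commands "100 0.01 0.01 0.9 0 0 0; 100 0.01 0.01 0.9 0 0 0; 100 0.01 0 0.8 0 0 0; 100 0 0 0.5 0 0 0; 100 0 0 0.23 0 0 0; 100 0 0 0 0 0 0; 0 0 0 0 0 0 0; 0 0 0 0 0 0 0; 0 0 0 0 0 0 0; 0 0 0 0 0 0 0"

```text
time_s: 6.6
eef_pos: [0.5797, 0.3687, 0.0723]
eef_rot: [[-0.652, -0.606, 0.456], [-0.497, 0.796, 0.346], [-0.573, -0.002, -0.82]]
contact_force: [-7.4, -5.3, 12.3]
grip_width: 0.0135
```

Request:
drive_tool --commands "0 0 0 -0.03 0 0 0; 0 0 0.2 0 0 0 0; 0 0 0.3 0 0 0 0; 0 0 0.3 0 0 0 0; 0 0 0.3 0 0 0 0; 0 0 0.25 0 0 0 0; 0 0 0.2 0 0 0 0; 0 0 0.1 0 0 0 0; 0 0 0 0 0 0 0; 0 0 0 0 0 0 0"

```text
time_s: 7.85
eef_pos: [0.5496, 0.4082, 0.0724]
eef_rot: [[-0.652, -0.606, 0.456], [-0.497, 0.796, 0.346], [-0.572, -0.002, -0.82]]
contact_force: [3.8, 3.5, -5.6]
grip_width: 0.0131
```

Run:
```python
from plan import *
s=bot.read_state(); print(s['eef_pos'],s['contact_force'],s['grip_width'])
c=optics.camera_params('wrist'); p,d=optics.snapshot('wrist'); cv2.imwrite('pics/w3.png',p[:,:,::-1]); np.savez('w3.npz',d=d,T=c['T'])
yaw=np.radians(37.4); F=Rz(yaw); org=np.array([.5762,.3632,0])
print((s['eef_pos']-org)@F)
```

```text
[0.5496334  0.40816944 0.07238506] [ 3.80119655  3.46093882 -5.6439657 ] 0.013067763337923931
[0.00620846 0.05186029 0.07238506]
```

View pics/w3.png

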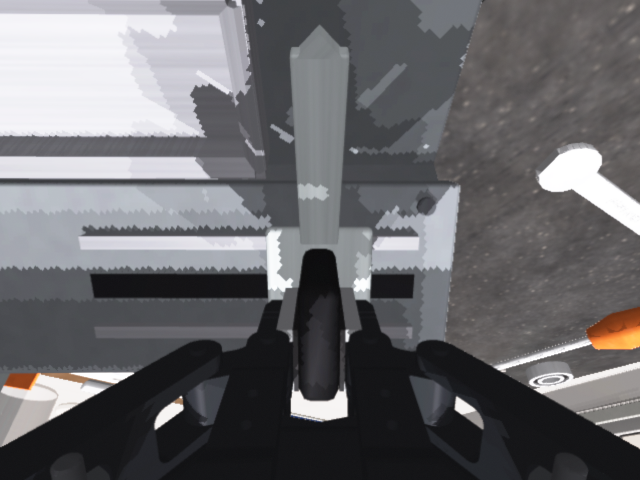

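Request:
drive_tool --commands "45 0 0 0 0 0 0; 45 0 0 0 0 0 0; 45 0 0 -0.2 0 0 0; 45 0 0 -0.6 0 0 0; 45 0 0 -1 0 0 0; 45 0 0 -1 0 0 0; 45 0 0 -1 0 0 0; 45 0 0 -1 0 0 0; 100 0 0 0 0 0 0; 100 0 0 0 0 0 0"

```text
time_s: 9.15
eef_pos: [0.4836, 0.3579, 0.1903]
eef_rot: [[-0.652, -0.606, 0.456], [-0.497, 0.796, 0.345], [-0.572, -0.002, -0.82]]
contact_force: [-0.3, 0.2, -0.4]
grip_width: 0.0731
```

Run:
```python
from plan import *
c=optics.camera_params('wrist'); f=np.load('w1.npz'); c['T']=f['T']; d=f['d']; W=cloud(d,c)
x,y,z=W[...,0],W[...,1],W[...,2]
m=(np.hypot(x-.44,y-.25)<.085)
for lo,hi in [(.02,.045),(.053,.069)]:
    mm=m&(z>lo)&(z<hi)&(x<.49); P=W[mm][:,:2].astype(np.float32)
    print(lo,mm.sum(),W[mm].mean(0),cv2.minAreaRect(P))
yb=np.radians(-17)
plan([.425,.235,.20],fixR(yb))
```

```text
0.02 5023 [0.44070979 0.24988321 0.03176655] ((0.44282516837120056, 0.2572540044784546), (0.1471482813358307, 0.052096568048000336), 71.98116302490234)
0.053 1207 [0.43681784 0.2393083  0.0624796 ] ((0.43720149993896484, 0.2396683692932129), (0.029989182949066162, 0.033897511661052704), 73.34333038330078)
n 17 dp tool0(mm) [ 93.8 -62.3 -77.1] rot deg [16.42 32.28 52.56]
0.184 -0.122 -0.151 0.242 0.475 0.773
0.182 -0.135 -0.143 0.242 0.475 0.773
0.179 -0.147 -0.135 0.242 0.475 0.773
0.175 -0.158 -0.126 0.242 0.475 0.773
0.170 -0.170 -0.118 0.242 0.475 0.773
0.164 -0.181 -0.109 0.242 0.475 0.773
0.158 -0.191 -0.101 0.242 0.475 0.773
0.151 -0.201 -0.092 0.242 0.475 0.773
0.142 -0.211 -0.084 0.242 0.475 0.773
0.133 -0.219 -0.076 0.242 0.475 0.773
0.124 -0.227 -0.068 0.242 0.475 0.773
0.113 -0.235 -0.060 0.242 0.475 0.773
0.102 -0.242 -0.052 0.242 0.475 0.773
0.091 -0.248 -0.045 0.242 0.475 0.773
0.079 -0.253 -0.038 0.242 0.475 0.773
0.066 -0.257 -0.031 0.242 0.475 0.773
0.053 -0.261 -0.025 0.242 0.475 0.773
```

Request:
drive_tool --commands "100 0.18 -0.12 -0.15 0.24 0.47 0.77; 100 0.18 -0.13 -0.14 0.24 0.47 0.77; 100 0.18 -0.15 -0.13 0.24 0.47 0.77; 100 0.17 -0.16 -0.13 0.24 0.47 0.77; 100 0.17 -0.17 -0.12 0.24 0.47 0.77; 100 0.16 -0.18 -0.11 0.24 0.47 0.77; 100 0.16 -0.19 -0.1 0.24 0.47 0.77; 100 0.15 -0.2 -0.09 0.24 0.47 0.77; 100 0.14 -0.21 -0.08 0.24 0.47 0.77; 100 0.13 -0.22 -0.08 0.24 0.47 0.77"

```text
time_s: 10.4
eef_pos: [0.4496, 0.286, 0.1946]
eef_rot: [[-0.967, -0.092, 0.239], [-0.072, 0.993, 0.091], [-0.245, 0.071, -0.967]]
contact_force: [0.1, -0.2, -0.4]
grip_width: 0.0853
```

Run:
```python
from plan import *
plan([.4375,.2397,.18],fixR(np.radians(-16.9)))
```

```text
n 7 dp tool0(mm) [ 18.6 -45.9   7. ] rot deg [ 6.76 13.26 21.58]
0.089 -0.218 0.033 0.242 0.474 0.771
0.075 -0.222 0.040 0.242 0.474 0.771
0.062 -0.225 0.046 0.242 0.474 0.771
0.048 -0.227 0.051 0.242 0.474 0.771
0.034 -0.229 0.057 0.242 0.474 0.771
0.020 -0.229 0.061 0.242 0.474 0.771
0.005 -0.229 0.066 0.242 0.474 0.771
```

Request:
drive_tool --commands "100 0.09 -0.22 0.03 0.24 0.47 0.77; 100 0.08 -0.22 0.04 0.24 0.47 0.77; 100 0.06 -0.23 0.05 0.24 0.47 0.77; 100 0.05 -0.23 0.05 0.24 0.47 0.77; 100 0.03 -0.23 0.06 0.24 0.47 0.77; 100 0.02 -0.23 0.06 0.24 0.47 0.77; 100 0 -0.23 0.07 0.24 0.47 0.77; 100 0 0 0 0 0 0; 100 0 0 0 0 0 0; 100 0 0 0 0 0 0"

```text
time_s: 11.65
eef_pos: [0.4378, 0.2395, 0.1816]
eef_rot: [[-0.957, 0.289, 0.006], [0.289, 0.957, 0.002], [-0.005, 0.004, -1.0]]
contact_force: [-0.3, 0.2, -0.5]
grip_width: 0.0857
```

Run:
```python
from plan import *
s=bot.read_state(); print(s['eef_pos'],s['eef_rot'])
c=optics.camera_params('wrist'); p,d=optics.snapshot('wrist'); cv2.imwrite('pics/w4.png',p[:,:,::-1]); np.savez('w4.npz',d=d,T=c['T'])
W=cloud(d,c); x,y,z=W[...,0],W[...,1],W[...,2]
m=(np.hypot(x-.44,y-.25)<.085)
for lo,hi in [(.024,.04),(.053,.069)]:
    mm=m&(z>lo)&(z<hi)&(x<.49); P=W[mm][:,:2].astype(np.float32)
    print(lo,mm.sum(),W[mm].mean(0),np.median(z[mm]),cv2.minAreaRect(P))
m=(np.hypot(x-.4375,y-.24)<.03)&(z>.058); print(z[m].mean(),np.percentile(z[m],[5,50,95]))
```

```text
[0.43780171 0.23954227 0.18159068] [[-0.95744967  0.28853558  0.00611099]
 [ 0.28855267  0.9574617   0.0021099 ]
 [-0.00524226  0.00378346 -0.9999791 ]]
0.024 7903 [0.43944944 0.25427019 0.0317074 ] 0.03176731572950764 ((0.4399277865886688, 0.24981465935707092), (0.1304517239332199, 0.050170861184597015), 73.0018310546875)
0.053 1973 [0.4357756  0.24059775 0.06231643] 0.06261628023111077 ((0.4371517300605774, 0.24028192460536957), (0.02970130182802677, 0.03457842394709587), 72.93840026855469)
0.24840975163352783 [0.06262796 0.26827903 0.27983205]
```

View pics/w4.png

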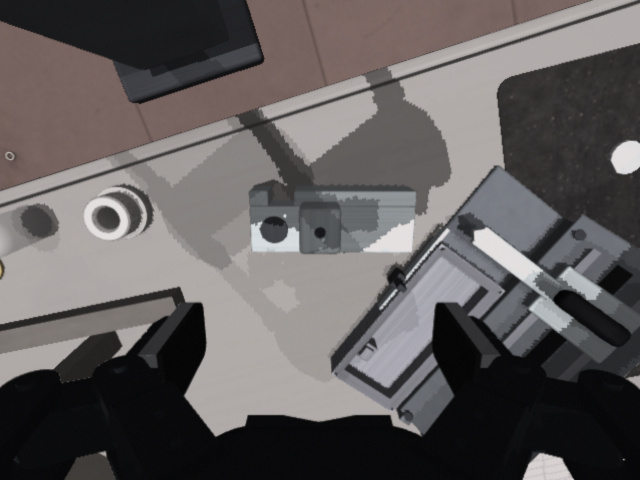

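Run:
```python
from plan import *
plan([.4372,.2402,.0338],fixR(np.radians(-17)))
```

```text
n 6 dp tool0(mm) [ 1.500e+00 -1.000e-01  1.478e+02] rot deg [0.21 0.3  0.23]
0.008 -0.000 0.821 0.009 0.013 0.010
0.008 0.000 0.821 0.009 0.013 0.010
0.007 0.001 0.821 0.009 0.013 0.010
0.006 0.001 0.821 0.009 0.013 0.010
0.005 0.002 0.821 0.009 0.013 0.010
0.005 0.002 0.821 0.009 0.013 0.010
```

Request:
drive_tool --commands "100 0.02 0 0.9 0.05 0.07 0.06; 100 0.01 0 0.9 0 0 0; 100 0.01 0 0.9 0 0 0; 100 0 0 0.9 0 0 0; 100 0 0 0.8 0 0 0; 100 0 0 0.4 0 0 0; 100 0 0 0.12 0 0 0; 100 0 0 0 0 0 0; 0 0 0 0 0 0 0; 0 0 0 0 0 0 0"

```text
time_s: 12.95
eef_pos: [0.4374, 0.24, 0.0345]
eef_rot: [[-0.956, 0.293, 0.001], [0.293, 0.956, 0.0], [-0.001, 0.001, -1.0]]
contact_force: [-0.8, 0.0, 0.4]
grip_width: 0.0516
```

Request:
drive_tool --commands "0 0 0 0 0 0 0; 0 0 0 0 0 0 0; 0 0 0 0 0 0 0; 0 0 0 -0.3 0 0 0; 0 0 0 -0.7 0 0 0; 0 0 0 -0.9 0 0 0; 0 0 0 -0.9 0 0 0; 0 0 0 -0.9 0 0 0; 0 0 0 0 0 0 0; 0 0 0 0 0 0 0"

```text
time_s: 14.2
eef_pos: [0.4357, 0.2392, 0.1435]
eef_rot: [[-0.956, 0.293, -0.003], [0.293, 0.956, -0.001], [0.002, -0.002, -1.0]]
contact_force: [-0.5, 0.2, -4.3]
grip_width: 0.0292
```

Run:
```python
from plan import *
s=bot.read_state(); R0=s['eef_rot'];p0=s['eef_pos']
c=optics.camera_params('wrist'); p,d=optics.snapshot('wrist'); cv2.imwrite('pics/w5.png',p[:,:,::-1]); np.savez('w5.npz',d=d,T=c['T'],R=R0,p=p0)
W=cloud(d,c); L=(W-p0)@R0
x,y,z=L[...,0],L[...,1],L[...,2]
m=(abs(x)<.045)&(abs(y)<.1)&(z>-.01)&(z<.05)
print(np.histogram(z[m],bins=np.arange(-.01,.05,.003)))
mm=m&(abs(z-.0035+.0015)<.004); P=L[mm][:,:2].astype(np.float32); print(mm.sum(),np.median(z[mm]),cv2.minAreaRect(P)); 
plan([.5636,.2843,.1435],fixR(np.radians(37.4)))
```

```text
(array([  333,   214,   196,  3481, 15916,   722,   654,   619,   598,
         559,   545,   509,   478,   278,     0,     0,     0,     0,
           0]), array([-0.01 , -0.007, -0.004, -0.001,  0.002,  0.005,  0.008,  0.011,
        0.014,  0.017,  0.02 ,  0.023,  0.026,  0.029,  0.032,  0.035,
        0.038,  0.041,  0.044,  0.047]))
19688 0.0025900972079169514 ((0.0008064806461334229, 0.009519234299659729), (0.12998968362808228, 0.04912644997239113), 89.93342590332031)
n 14 dp tool0(mm) [-109.2   80.6   -0.8] rot deg [-5.000e-02 -2.100e-01 -5.443e+01]
-0.260 0.192 -0.002 -0.001 -0.004 -0.972
-0.272 0.174 -0.002 -0.001 -0.004 -0.972
-0.284 0.155 -0.002 -0.001 -0.004 -0.972
-0.293 0.135 -0.002 -0.001 -0.004 -0.972
-0.302 0.115 -0.001 -0.001 -0.004 -0.972
-0.309 0.094 -0.001 -0.001 -0.004 -0.972
-0.315 0.073 -0.001 -0.001 -0.004 -0.972
-0.319 0.052 -0.001 -0.001 -0.004 -0.972
-0.322 0.030 -0.001 -0.001 -0.004 -0.972
-0.323 0.008 -0.001 -0.001 -0.004 -0.972
-0.323 -0.014 -0.001 -0.001 -0.004 -0.972
-0.321 -0.036 -0.001 -0.001 -0.004 -0.972
-0.318 -0.057 -0.001 -0.001 -0.004 -0.972
-0.313 -0.079 -0.001 -0.001 -0.004 -0.972
```

View pics/w5.png

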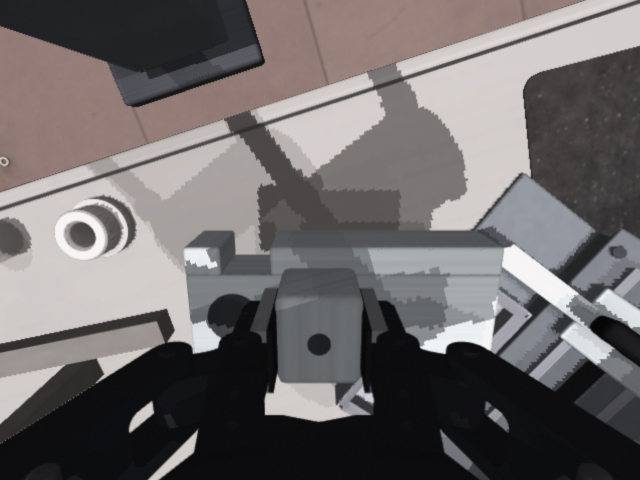

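Request:
drive_tool --commands "0 -0.26 0.19 0 0 0 -0.97; 0 -0.27 0.17 0 0 0 -0.97; 0 -0.28 0.15 0 0 0 -0.97; 0 -0.29 0.13 0 0 0 -0.97; 0 -0.3 0.11 0 0 0 -0.97; 0 -0.31 0.09 0 0 0 -0.97; 0 -0.31 0.07 0 0 0 -0.97; 0 -0.32 0.05 0 0 0 -0.97; 0 -0.32 0.03 0 0 0 -0.97; 0 -0.32 0.01 0 0 0 -0.97"

```text
time_s: 15.5
eef_pos: [0.527, 0.2707, 0.1427]
eef_rot: [[-0.928, -0.373, -0.004], [-0.373, 0.928, -0.002], [0.004, -0.0, -1.0]]
contact_force: [0.7, 0.4, -3.8]
grip_width: 0.0295
```

Request:
drive_tool --commands "0 -0.32 -0.01 0 0 0 -0.97; 0 -0.32 -0.04 0 0 0 -0.97; 0 -0.32 -0.06 0 0 0 -0.97; 0 -0.31 -0.08 0 0 0 -0.97; 0 0 0 0 0 0 0; 0 0 0 0 0 0 0; 0 0 0 0 0 0 0; 0 0 0 0 0 0 0; 0 0 0 0 0 0 0; 0 0 0 0 0 0 0"

```text
time_s: 16.75
eef_pos: [0.5643, 0.2837, 0.145]
eef_rot: [[-0.796, -0.606, 0.0], [-0.606, 0.796, -0.0], [-0.0, -0.0, -1.0]]
contact_force: [0.5, -0.8, -4.2]
grip_width: 0.029
```

Run:
```python
from plan import *
s=bot.read_state(); R0=s['eef_rot'];p0=s['eef_pos']
c=optics.camera_params('wrist'); p,d=optics.snapshot('wrist'); cv2.imwrite('pics/w6.png',p[:,:,::-1]); np.savez('w6.npz',d=d,T=c['T'],R=R0,p=p0)
print(s['time_s'],s['contact_force'],s['grip_width'])
plan([.5636,.2843,.1435],fixR(np.radians(37.4)))
p,d=optics.snapshot('scene'); cv2.imwrite('pics/s6.png',p[:,:,::-1])
p,d=optics.snapshot('top'); cv2.imwrite('pics/t6.png',cv2.resize(p[100:310,120:320,::-1],None,fx=2.9,fy=2.8,interpolation=cv2.INTER_CUBIC))
```

```text
16.75 [ 0.53663451 -0.7750387  -4.21369733] 0.02902066798802256
n 1 dp tool0(mm) [0.2 0.9 1.4] rot deg [-0.01  0.01 -0.11]
0.007 0.029 0.047 -0.002 0.001 -0.028
```

View pics/w6.png

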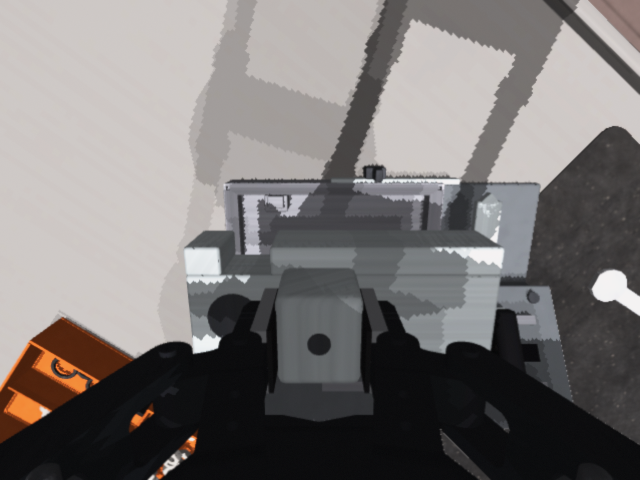

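View pics/t6.png

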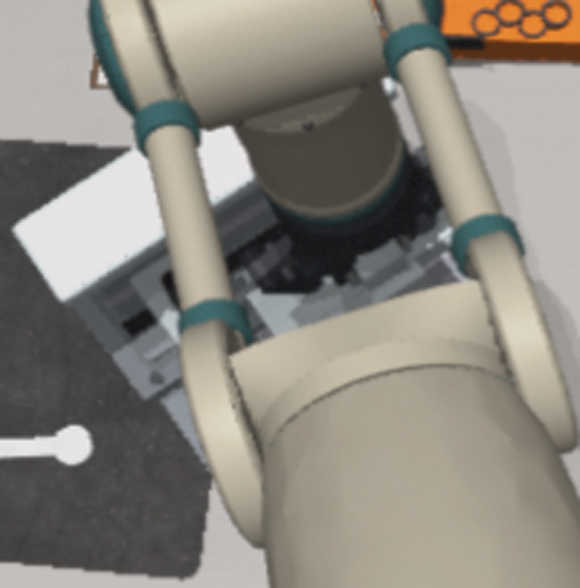

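View pics/s6.png

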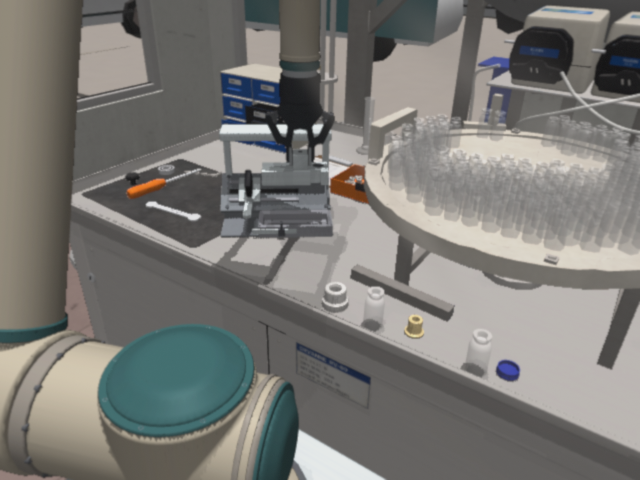

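Run:
```python
from plan import *
c=optics.camera_params('wrist'); f=np.load('w6.npz'); c['T']=f['T']
yaw=np.radians(37.4); F=Rz(yaw); n=np.array([.5575,.2922,0])
im=cv2.imread('pics/w6.png')
def L(a,b,col):
    P=proj(np.array([a,b])@F.T+n,c)*2.5-np.array([2.5*200,2.5*160]); cv2.line(im2,tuple(np.int32(P[0])),tuple(np.int32(P[1])),col,1)
im2=cv2.resize(im[160:300,200:520],None,fx=2.5,fy=2.5,interpolation=cv2.INTER_CUBIC)
def rect(x,y,z,col):
    q=[(-x,-y,z),(-x,y,z),(x,y,z),(x,-y,z)]
    for i in range(4): L(q[i],q[(i+1)%4],col)
rect(.0345,.0745,.028,(0,0,255)); rect(.027,.067,.008,(0,255,0))
k=[(-.027,-.048,.028),(-.0155,-.048,.028),(-.0155,-.032,.028),(-.027,-.032,.028)]
for i in range(3): L(k[i],k[i+1],(255,0,0))
cv2.imwrite('pics/w6o.png',im2)
```

```text
(no output)
```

View pics/w6o.png

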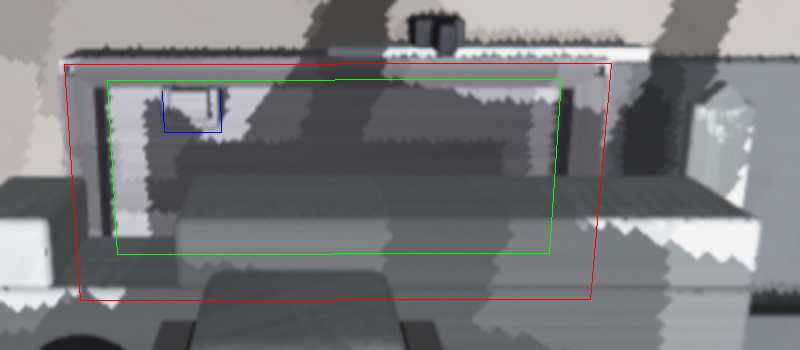

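Request:
drive_tool --commands "0 0.01 0.01 0.5 0 0 -0.02; 0 0 0 0.6 0 0 0; 0 0 0 0.6 0 0 0; 0 0 0 0.5 0 0 0; 0 0 0 0.2 0 0 0; 0 0 0 0.1 0 0 0; 0 0 0 0 0 0 0; 0 0 0 0 0 0 0; 0 0 0 0 0 0 0; 0 0 0 0 0 0 0"

```text
time_s: 18.15
eef_pos: [0.564, 0.2838, 0.0701]
eef_rot: [[-0.795, -0.607, 0.001], [-0.607, 0.795, 0.0], [-0.0, -0.0, -1.0]]
contact_force: [-0.4, 0.2, -3.6]
grip_width: 0.0291
```

Run:
```python
from plan import *
s=bot.read_state(); R0=s['eef_rot'];p0=s['eef_pos']
c=optics.camera_params('wrist'); p,d=optics.snapshot('wrist'); cv2.imwrite('pics/w7.png',p[:,:,::-1]); np.savez('w7.npz',d=d,T=c['T'],R=R0,p=p0)
print(s['time_s'],s['contact_force'],s['wrist_torque'],s['grip_width'])
plan([.5636,.2843,.0425],fixR(np.radians(37.4)))
```

```text
18.15 [-0.37758873  0.21765763 -3.62239525] [-0.03672375 -0.03128278  0.01009282] 0.029055108358644426
n 1 dp tool0(mm) [ 0.   0.7 27.6] rot deg [-0.01  0.02 -0.03]
0.001 0.022 0.919 -0.003 0.005 -0.008
```

View pics/w7.png

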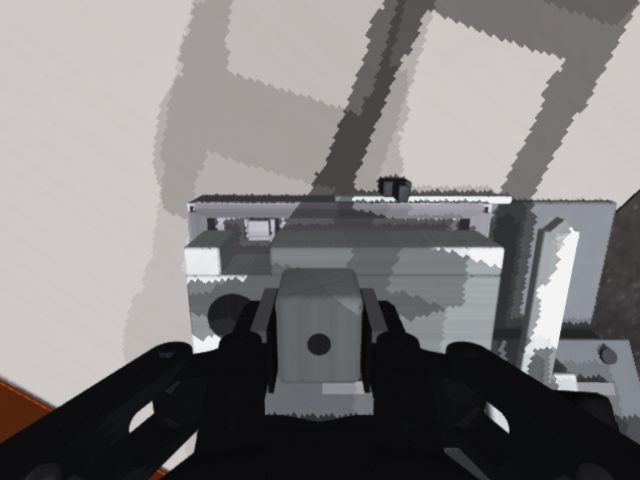

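Request:
drive_tool --commands "0 0 0.01 0.15 0 0 0; 0 0 0 0.15 0 0 0; 0 0 0 0.1 0 0 0; 0 0 0 0.1 0 0 0; 0 0 0 0.1 0 0 0; 0 0 0 0 0 0 0; 0 0 0 0 0 0 0; 0 0 0 0 0 0 0; 0 0 0 0 0 0 0; 0 0 0 0 0 0 0"

```text
time_s: 19.45
eef_pos: [0.5637, 0.284, 0.0519]
eef_rot: [[-0.795, -0.607, 0.0], [-0.607, 0.795, -0.0], [-0.0, -0.0, -1.0]]
contact_force: [-0.4, 0.3, -5.2]
grip_width: 0.0288
```

Run:
```python
from plan import *
s=bot.read_state(); R0=s['eef_rot'];p0=s['eef_pos']
c=optics.camera_params('wrist'); p,d=optics.snapshot('wrist'); cv2.imwrite('pics/w8.png',cv2.resize(p[170:300,170:520,::-1],None,fx=2.2,fy=2.2,interpolation=cv2.INTER_CUBIC))
print(s['time_s'],p0,s['contact_force'],s['wrist_torque'],s['grip_width'])
```

```text
19.45 [0.56374632 0.28400166 0.05191145] [-0.38777945  0.27847179 -5.23802783] [-0.05198513 -0.00725467 -0.00966309] 0.028797526772607808
```

View pics/w8.png

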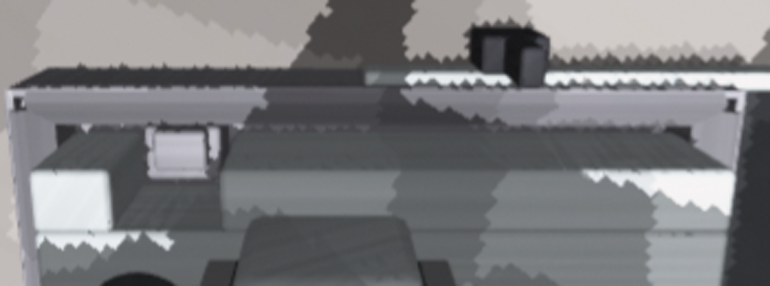

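The block is already 10 mm into the pocket with the key in the notch and no side force, so I'll keep lowering gently.

Request:
drive_tool --commands "0 0 0 0.08 0 0 0; 0 0 0 0.08 0 0 0; 0 0 0 0.07 0 0 0; 0 0 0 0.04 0 0 0; 0 0 0 0 0 0 0; 0 0 0 0.02 0 0 0; 0 0 0 0 0 0 0; 0 0 0 0 0 0 0; 0 0 0 0 0 0 0; 0 0 0 0 0 0 0"

```text
time_s: 20.75
eef_pos: [0.5637, 0.284, 0.0431]
eef_rot: [[-0.795, -0.607, 0.0], [-0.607, 0.795, -0.0], [0.0, -0.0, -1.0]]
contact_force: [-0.0, 0.9, -4.4]
grip_width: 0.0289
```

Request:
drive_tool --commands "0 0 0 0.02 0 0 0; 0 0 0 0 0 0 0; 0 0 0 0.02 0 0 0; 0 0 0 0 0 0 0; 0 0 0 0.02 0 0 0; 0 0 0 0 0 0 0; 0 0 0 0 0 0 0; 0 0 0 0 0 0 0; 0 0 0 0 0 0 0; 0 0 0 0 0 0 0"

```text
time_s: 22.0
eef_pos: [0.5638, 0.284, 0.0425]
eef_rot: [[-0.795, -0.607, 0.001], [-0.607, 0.795, 0.0], [-0.001, -0.0, -1.0]]
contact_force: [-1.5, -1.9, 4.6]
grip_width: 0.0291
```

Request:
drive_tool --commands "70 0 0 0 0 0 0; 70 0 0 0 0 0 0; 70 0 0 0 0 0 0; 70 0 0 -0.2 0 0 0; 70 0 0 -0.7 0 0 0; 70 0 0 -1 0 0 0; 70 0 0 -1 0 0 0; 70 0.8 0 -0.6 0 0 0; 70 1 0 0 0 0 0; 70 1 0 0 0 0 0"

```text
time_s: 23.25
eef_pos: [0.4966, 0.2327, 0.1471]
eef_rot: [[-0.795, -0.607, 0.001], [-0.607, 0.795, 0.0], [-0.001, -0.001, -1.0]]
contact_force: [0.2, -0.4, 0.0]
grip_width: 0.0598
```

Run:
```python
from plan import *
s=bot.read_state(); R0=s['eef_rot'];p0=s['eef_pos']
c=optics.camera_params('wrist'); p,d=optics.snapshot('wrist'); cv2.imwrite('pics/w9.png',p[:,:,::-1]); np.savez('w9.npz',d=d,T=c['T'],R=R0,p=p0)
print(s['time_s'],p0,s['contact_force'],s['grip_width'])
W=cloud(d,c); yaw=np.radians(37.4); F=Rz(yaw); n=np.array([.5575,.2922,0]); L=(W-n)@F
x,y,z=L[...,0],L[...,1],L[...,2]
for nm,b in dict(blkL=(-.01,.01,.02,.06),blkR=(-.005,.02,-.06,-.05),boss=(-.008,.008,-.02,0.0),panel=(-.02,.02,.1,.12),table=(-.1,-.08,-.06,0)).items():
    m=(x>b[0])&(x<b[1])&(y>b[2])&(y<b[3]); print(nm,m.sum(),np.nanmedian(z[m]))
```

```text
23.25 [0.49656635 0.23265733 0.14706262] [ 0.24043411 -0.36029853  0.04867314] 0.0597734995523736
blkL 860 0.03994441248447447
blkR 385 0.04025810390927953
boss 629 0.07104478057887834
panel 451 0.008175250985581917
table 16687 0.209133263595957
```

View pics/w9.png

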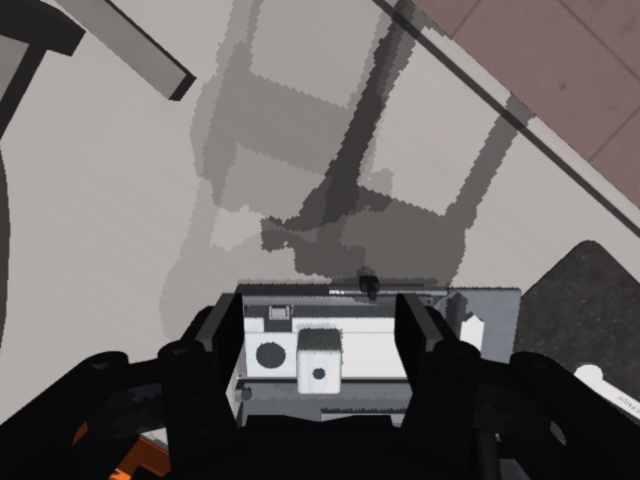

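Run:
```python
from plan import *
f=np.load('w2.npz'); c=optics.camera_params('wrist'); c['T']=f['T']
im=cv2.imread('pics/w2.png'); cv2.imwrite('pics/w2c.png',cv2.resize(im[15:115,230:350],None,fx=6,fy=6,interpolation=cv2.INTER_CUBIC))
im=cv2.imread('pics/w9.png'); cv2.imwrite('pics/w9c.png',cv2.resize(im[255:345,330:500],None,fx=4.6,fy=4.6,interpolation=cv2.INTER_CUBIC))
```

```text
(no output)
```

View pics/w2c.png

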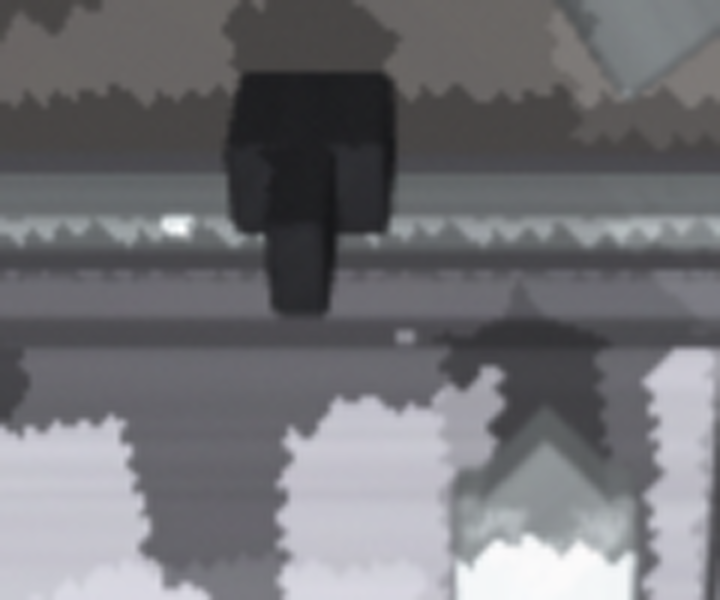

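View pics/w9c.png

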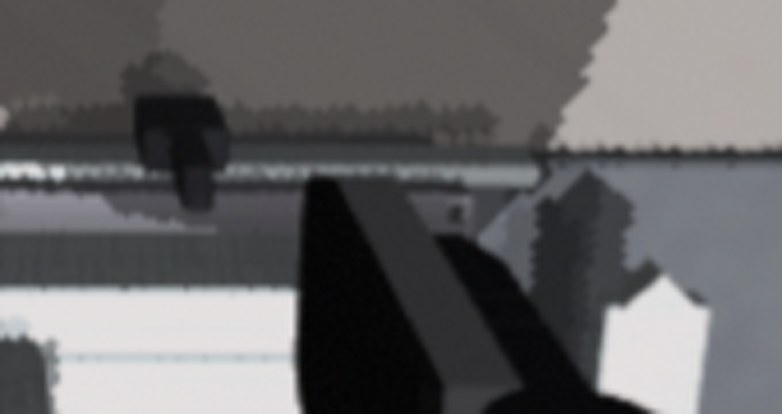

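Run:
```python
from plan import *
c=optics.camera_params('wrist'); F=Rz(np.radians(37.4)); org=np.array([.5762,.3632,0])
for n,px in [('w2',[(280.2,64),(280.2,59),(320.8,84)]),('w9',[(373,297),(373,300),(330+664/4.6,255+277/4.6)])]:
    c['T']=np.load(n+'.npz')['T']
    for p,z in zip(px,(.039,.039,.046)): print(n,np.round((ray([p],c,z)-org)@F,4))
s=bot.read_state()
R=fixR(np.radians(37.4),np.radians(35)); print('grasp goal slid')
F_t=lambda v: org+F@v
tcp=F_t(np.array([.0062,.0519,.0724])); pre=tcp-R[:,2]*.1
plan(pre,R)
```

```text
w2 [[-0.0977 -0.0171  0.039 ]]
w2 [[-0.1002 -0.0169  0.039 ]]
w2 [[-0.0908  0.0034  0.046 ]]
w9 [[-0.0987 -0.0169  0.039 ]]
w9 [[-0.0964 -0.0168  0.039 ]]
w9 [[-0.088   0.0539  0.046 ]]
grasp goal slid
n 9 dp tool0(mm) [-96.4 106.4  -8.1] rot deg [ 3.000e-02 -3.531e+01 -3.000e-02]
-0.357 0.394 -0.030 0.001 -0.981 -0.001
-0.358 0.394 -0.006 0.001 -0.981 -0.001
-0.358 0.394 0.019 0.001 -0.981 -0.001
-0.356 0.394 0.043 0.001 -0.981 -0.001
-0.352 0.394 0.068 0.001 -0.981 -0.001
-0.347 0.394 0.092 0.001 -0.981 -0.001
-0.340 0.394 0.115 0.001 -0.981 -0.001
-0.331 0.394 0.138 0.001 -0.981 -0.001
-0.321 0.394 0.160 0.001 -0.981 -0.001
```

Request:
drive_tool --commands "60 -0.36 0.39 -0.03 0 -0.98 0; 60 -0.36 0.39 -0.01 0 -0.98 0; 60 -0.36 0.39 0.02 0 -0.98 0; 60 -0.36 0.39 0.04 0 -0.98 0; 60 -0.35 0.39 0.07 0 -0.98 0; 60 -0.35 0.39 0.09 0 -0.98 0; 60 -0.34 0.39 0.12 0 -0.98 0; 60 -0.33 0.39 0.14 0 -0.98 0; 60 -0.32 0.39 0.16 0 -0.98 0; 60 0 0 0 0 0 0"

```text
time_s: 24.55
eef_pos: [0.5087, 0.3757, 0.1537]
eef_rot: [[-0.65, -0.608, 0.457], [-0.497, 0.794, 0.35], [-0.576, 0.001, -0.818]]
contact_force: [0.3, 0.1, 0.1]
grip_width: 0.0515
```

Run:
```python
from plan import *
s=bot.read_state(); F=Rz(np.radians(37.4)); org=np.array([.5762,.3632,0])
c=optics.camera_params('wrist'); p,d=optics.snapshot('wrist'); cv2.imwrite('pics/w10.png',p[:,:,::-1])
print(s['time_s'],(s['eef_pos']-org)@F,s['contact_force'])
R=fixR(np.radians(37.4),np.radians(35)); tcp=org+F@np.array([.0062,.0519,.0724])
plan(tcp,R)
```

```text
24.55 [-0.04609179  0.0509203   0.15371799] [0.26618716 0.08342343 0.05129961]
n 4 dp tool0(mm) [ 5.1  1.6 96.7] rot deg [0.01 0.21 0.  ]
0.043 0.013 0.806 0.001 0.013 0.000
0.042 0.013 0.806 0.001 0.013 0.000
0.041 0.013 0.806 0.001 0.013 0.000
0.041 0.013 0.806 0.001 0.013 0.000
```

View pics/w10.png

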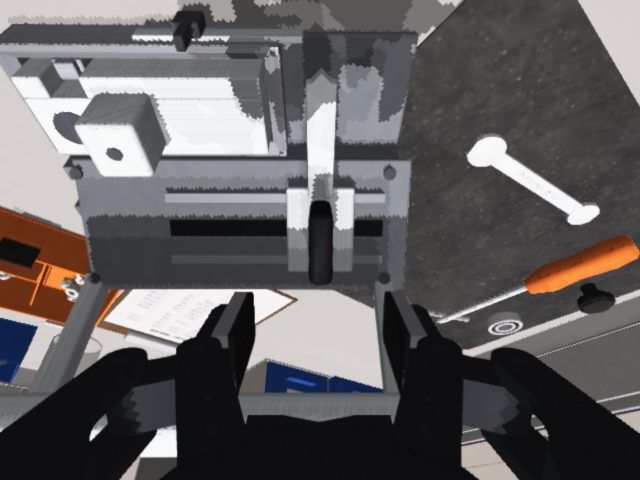

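Request:
drive_tool --commands "60 0.1 0.02 0.5 0 0 0; 60 0.04 0.02 0.8 0 0 0; 60 0.03 0.01 0.8 0 0 0; 60 0 0 0.6 0 0 0; 60 0 0 0.3 0 0 0; 60 0 0 0.1 0 0 0; 60 0 0 0 0 0 0; 0 0 0 0 0 0 0; 0 0 0 0 0 0 0; 0 0 0 0 0 0 0"

```text
time_s: 25.85
eef_pos: [0.5484, 0.4067, 0.0762]
eef_rot: [[-0.648, -0.607, 0.46], [-0.495, 0.795, 0.351], [-0.578, -0.0, -0.816]]
contact_force: [-1.3, -2.3, 3.0]
grip_width: 0.013
```

Run:
```python
from plan import *
s=bot.read_state(); F=Rz(np.radians(37.4)); org=np.array([.5762,.3632,0])
c=optics.camera_params('wrist'); p,d=optics.snapshot('wrist'); cv2.imwrite('pics/w11.png',p[:,:,::-1])
print(s['time_s'],(s['eef_pos']-org)@F,s['contact_force'],s['grip_width'])
```

```text
25.85 [0.00434899 0.05144838 0.07620307] [-1.30271338 -2.2727763   3.00094098] 0.013033702186839772
```

View pics/w11.png

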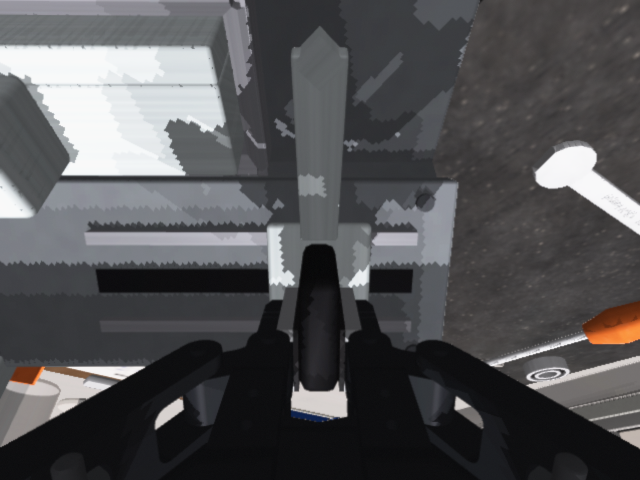

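Request:
drive_tool --commands "0 0 -0.15 0 0 0 0; 0 0 -0.3 0 0 0 0; 0 0 -0.35 0 0 0 0; 0 0 -0.35 0 0 0 0; 0 0 -0.35 0 0 0 0; 0 0 -0.3 0 0 0 0; 0 0 -0.25 0 0 0 0; 0 0 -0.12 0 0 0 0; 0 0 0 0 0 0 0; 0 0 0 0 0 0 0"

```text
time_s: 27.15
eef_pos: [0.588, 0.3546, 0.0762]
eef_rot: [[-0.648, -0.607, 0.46], [-0.495, 0.795, 0.351], [-0.578, -0.0, -0.816]]
contact_force: [-4.5, -2.6, 6.4]
grip_width: 0.0126
```

```bash
cat > look.py <<'E'
from plan import *
import sys
n=sys.argv[1]
s=bot.read_state(); F=Rz(np.radians(37.4)); org=np.array([.5762,.3632,0])
c=optics.camera_params('wrist'); p,d=optics.snapshot('wrist'); cv2.imwrite(f'pics/{n}.png',p[:,:,::-1]); np.savez(n+'.npz',d=d,T=c['T'])
print(s['time_s'],(s['eef_pos']-org)@F,s['contact_force'],s['grip_width'])
E
python3 look.py w12
```

```text
27.15 [ 0.00418488 -0.01399745  0.07620323] [-4.53855851 -2.63839306  6.35947323] 0.012560418056037437
```

View pics/w12.png

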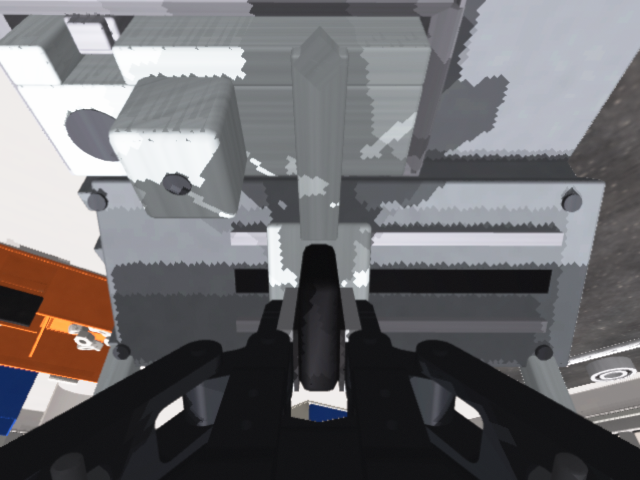

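Run:
```python
from plan import *
c=optics.camera_params('wrist'); F=Rz(np.radians(37.4)); org=np.array([.5762,.3632,0])
c['T']=np.load('w12.npz')['T']
print((ray([(320,27)],c,.046)-org)@F)
for n in ['scene','top']:
    p,d=optics.snapshot(n); cv2.imwrite(f'pics/{n}12.png',p[:,:,::-1]); print(proj(org+F@[-.1,-.017,.039],optics.camera_params(n)))
p=cv2.imread('pics/scene12.png'); cv2.imwrite('pics/s12c.png',cv2.resize(p[160:250,210:340],None,fx=6,fy=6,interpolation=cv2.INTER_CUBIC))
```

```text
[[-0.09111093 -0.01392288  0.046     ]]
[[280.65965298 221.47674642]]
[[249.43368763 236.7521758 ]]
```

View pics/s12c.png

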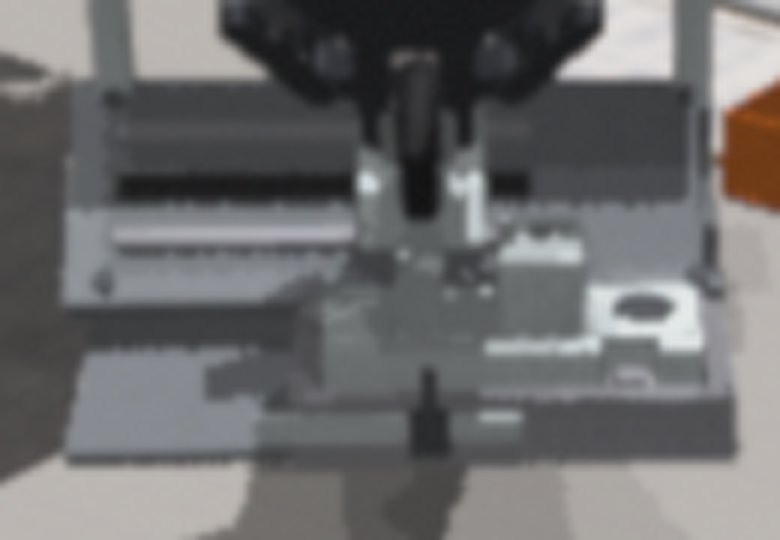

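Request:
drive_tool --commands "0 0 -0.05 0 0 0 0; 0 0 -0.05 0 0 0 0; 0 0 0 0 0 0 0; 0 0 0 0 0 0 0; 0 0 0 0 0 0 0; 0 0 0 0 0 0 0; 0 0 0 0 0 0 0; 0 0 0 0 0 0 0; 0 0 0 0 0 0 0; 0 0 0 0 0 0 0"

```text
time_s: 28.55
eef_pos: [0.5895, 0.3527, 0.0762]
eef_rot: [[-0.648, -0.607, 0.459], [-0.495, 0.795, 0.351], [-0.578, 0.0, -0.816]]
contact_force: [-5.3, -2.4, 6.4]
grip_width: 0.013
```

```bash
python3 look.py w13
```

```text
28.55 [ 0.00417343 -0.01644967  0.07623928] [-5.25805366 -2.40474259  6.42327907] 0.012975329135180697
```

Request:
drive_tool --commands "0 0 -0.02 0 0 0 0; 0 0 0 0 0 0 0; 0 0 0 0 0 0 0; 45 0 0 0 0 0 0; 45 0 0 0 0 0 0; 45 0 0 -0.2 0 0 0; 45 0 0 -0.6 0 0 0; 45 0 0 -0.9 0 0 0; 45 0 0 -0.9 0 0 0; 45 0 0 -0.7 0 0 0"

```text
time_s: 29.85
eef_pos: [0.5443, 0.3169, 0.1575]
eef_rot: [[-0.648, -0.607, 0.46], [-0.496, 0.795, 0.35], [-0.578, -0.001, -0.816]]
contact_force: [0.4, -0.0, 0.2]
grip_width: 0.0384
```

Request:
drive_tool --commands "45 0 0 0 0 0 0; 45 0 0 0 0 0 0; 45 0 0 0 0 0 0; 45 0 0 0 0 0 0; 45 0 0 0 0 0 0; 45 0 0 0 0 0 0; 45 0 0 0 0 0 0; 45 0 0 0 0 0 0; 45 0 0 0 0 0 0; 45 0 0 0 0 0 0"

```text
time_s: 31.1
eef_pos: [0.5447, 0.3174, 0.1565]
eef_rot: [[-0.649, -0.607, 0.459], [-0.496, 0.795, 0.351], [-0.578, -0.0, -0.816]]
contact_force: [-0.3, 0.4, 0.3]
grip_width: 0.0384
```

```bash
python3 look.py w14
python3 - <<'E'
import cv2
im=cv2.imread('pics/w14.png'); cv2.imwrite('pics/w14c.png',cv2.resize(im[20:130,260:380],None,fx=5.4,fy=5.4,interpolation=cv2.INTER_CUBIC))
E
```

```text
31.1 [-0.05278373 -0.01723588  0.15647246] [-0.26705451  0.35286248  0.32324694] 0.038420387689897625
```

View pics/w14.png

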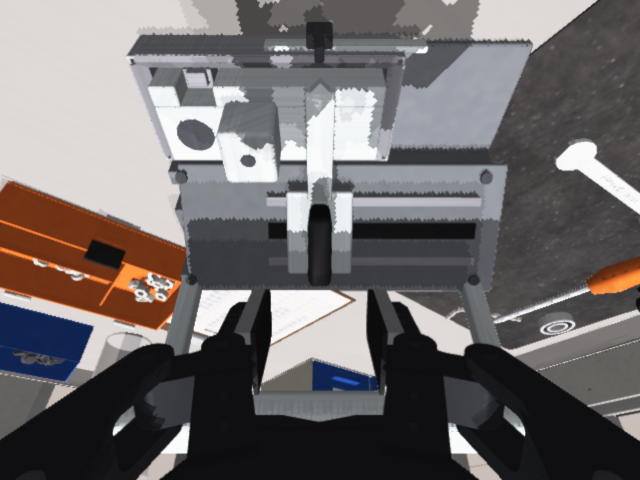

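View pics/w14c.png

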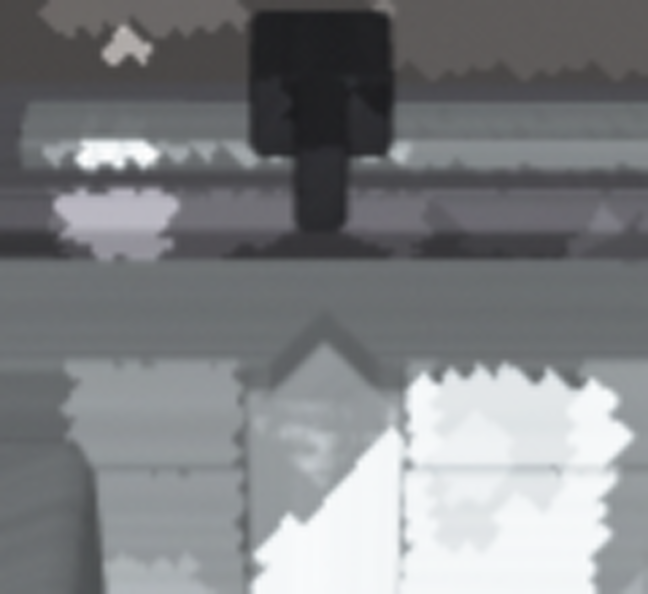

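The pointer tip (crop px x≈324) lines up with the index fin (x≈321), about 0.4 mm off. The block is seated and the gripper is clear, so I'll do one last check and hand in.

Run:
```python
from plan import *
c=optics.camera_params('wrist'); f=np.load('w14.npz'); c['T']=f['T']; F=Rz(np.radians(37.4)); org=np.array([.5762,.3632,0])
print(np.round((ray([(260+321.5/5.4,20+215/5.4)],c,.039)-org)@F,4),np.round((ray([(260+324/5.4,20+325/5.4)],c,.046)-org)@F,4))
L=(cloud(f['d'],c)-org)@F+[.058,.045,0]; x,y,z=[L[...,i] for i in range(3)]
for b in [(-.005,.02,-.06,-.05),(-.01,.01,.045,.06)]:
    m=(x>b[0])&(x<b[1])&(y>b[2])&(y<b[3]); print(np.median(z[m]))
s=bot.read_state(); print(s['contact_force'],s['joint_vel'].round(3) if hasattr(s['joint_vel'],'round') else s['joint_vel'])
from rig import finish_job
print(finish_job())
```

```text
[[-0.0972 -0.0171  0.039 ]] [[-0.0901 -0.0169  0.046 ]]
0.03998680995289641
0.15710074532158694
[-0.00130869  0.18414757 -0.21069796] [ 0.    -0.     0.001  0.002  0.001  0.   ]
the job is handed in; nothing more can be done
None
```

The job is handed in: the block is seated in the nest, and the pointer stands opposite the index mark. No verdict was reported.

- **Slide left:** I slid the grip to about 0.080 on the carriage, so the hold-down arm was well clear of the nest.
- **Block:** I lowered the block in with the notch over the key. Floor contact showed as a change in the vertical force from about -4 N to +4.6 N before I let go.
- **Slide back:** I slid the grip back, let go and withdrew.

**Last checks**
- **Pointer:** It reads fixture y −16.9 mm against −17.1 mm for the mark, or about 0.4 mm by pixel comparison.
- **Block height:** In the final picture the block top reads 40.0 mm at its right end. That includes a camera bias of about 1.6 mm, so it is near the 38 mm expected when seated. Before the slide back, both ends read 39.9 to 40.3 mm.
- **Failed check:** The final height reading at the block's left end gave 157 mm. I put this down to a finger blocking that part of the view.
- **Robot:** It was at rest, about 100 mm clear of the grip, with practically no force at the wrist.
- **Not re-measured:** I did not measure the bystanders again at the end, but the arm never worked near them. The index mark read the same position before and after.

The clock read about 31 s when I handed in.

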